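# Finish the tin tower

### The arm

A 6-joint arm with a two-finger parallel gripper is mounted at the origin on the work surface. World frame = base frame: x ahead of the robot, y to its left, z up, the work surface at z = 0. Lengths are in m, angles in rad, forces in N, time in s.
With the tool pointing down it reaches from about 0.35 to 0.95 m from the base axis. Payload 17.4 kg.
Tool frame: the origin (TCP) lies midway between the tips of the shut fingers; the grasp point (between the pads) lies 19 mm behind it (ctrl.pinch_z is the distance from the TCP to the grasp point, in m); z points along the fingers, y is the line along which they close (so a half turn about z gives the same grasp; the last joint's range is limited). The gripper opens to 93 mm and grips with 3 to 60 N. Pads are 15 mm wide; open, the fingers measure 128 mm over their backs; the gripper's body (75 mm by 188 mm) begins 65 mm behind the grasp point.
Start: joints at [-1.342, 0.116, 1.442, -0, 1.584, -0.038], TCP at [0.178, -0.651, 0.219] pointing down, gripper open.
Joint ranges: [-2.83, 2.83], [-0.83, 2.19], [0.07, 2.5], [-1.14, 4.28], [0.01, 3], [-2.97, 2.97]. Speed limits (rad/s): [1.89, 1.89, 2.22, 3.14, 3.14, 3.14].

### API

Orientations are given as a unit quaternion [x, y, z, w].
In Python, from rig import ctrl gives the robot as it stands. Calls block until the motion is done:
- ctrl.move_ptp(position, orientation): joint-space move of the TCP to a pose.
- ctrl.movel(position, speed=0.15, rotation=None): straight line of the TCP; rotation=None keeps the orientation; speed is the mean speed in m/s.
- ctrl.goto_joints(angles): joint-space move.
- ctrl.move_gripper(opening, effort=None): opening from 0.0 (shut) to 1.0 (fully open); effort is the grip in N (None keeps the last); returns when the fingers have stopped.
- ctrl.pause(seconds).
- ctrl.inverse_kinematics(position, orientation): joint angles nearest the present ones, or None.
- ctrl.sense(): the state.
- ctrl.capture(name): name is "scene" or "top" or "wrist"; returns a dict with "frame" (420x560x3 uint8, red, green, blue), "camera_matrix" (3x3 intrinsics, pixels), "R" (3x3) and "t" (3): a world point X has camera coordinates R X + t; the wrist camera has in their place "tool_from_camera" (4x4, takes a point from camera to tool coordinates, whose origin is the TCP and whose axes are the flange's). Camera axes: x right, y down, z forward; pixel columns grow to the right and rows downward; lengths in m; the calibration is good to about 2 mm. A picture is of the moment at which its call begins: read the wrist's pose just before it. There is no depth.
A pose or a line that the arm cannot do raises ctrl.MotionError and nothing moves.
- ctrl.close_job(): hands the job in; it is judged then, once.
The state is a dict: "time_s": time; "q": joint angles; "qvel": joint speeds; "joint_torque": joint torques, N m; "ee_pos": TCP position; "orientation": TCP orientation; "contact_force": force on the tool from outside, world axes, zero at the start; "torque": the same for the moment, N m; "width": opening from 0.0 (shut) to 1.0 (fully open); "grip_force": force on a finger pad.
Only numpy, scipy, OpenCV 4.12 (cv2) and the standard library are available. Lean on these libraries where they do the work, as an engineer would, in place of code of your own. Each camera call takes 0.05 s, during which the arm holds its last target. There are 200 camera calls.

### The job

Finish the tin tower, a prop for varnishing, that was begun on the plywood board: leave the tallest tin where it stands, set the middle-sized tin from the cabinet drawer on it and the shortest tin on top, every tin mouth-down and squarely rim over rim. Open the drawer by its handle, but first clear its way: the shortest tin or the wood offcut stands in front of it and must be set aside, not bumped by the drawer. Knock no tin over and leave the other things on the bench where they are.

Things in the scene. Friction and masses are not known exactly. Their poses are not given: they have to be found in the camera images.
- tall: empty plain steel tin, straight round wall, outside diameter 64 mm, wall 3 mm, mouth-down; origin at the centre of its open mouth (its underside), z up towards the closed flat end. Height 105 mm. Stands on the plywood board, the bottom of the tower.
- mid: empty plain steel tin, straight round wall, outside diameter 64 mm, wall 3 mm, mouth-down; origin at the centre of its open mouth (its underside), z up towards the closed flat end. Height 80 mm. Inside the drawer, on its floor near the drawer's front, out of sight while the drawer is shut.
- short: empty plain steel tin, straight round wall, outside diameter 64 mm, wall 3 mm, mouth-down; origin at the centre of its open mouth (its underside), z up towards the closed flat end. Height 60 mm. On the bench: either in the way of the drawer or, if the offcut is there, between the drawer's way and the board, with the glue bottle and the jar beside it.
- board: square plywood board, 160 x 160 mm, 12 mm thick, fixed on the bench; origin at the centre of its underside (top face at z = 12 mm), x and y along its sides.
- cab: small grey cabinet with one blue drawer, 240 (x) x 240 (y) x 130 mm high, fixed on the bench; origin at the centre of its underside, z up; its drawer front faces its own -x and lies 120 mm from the origin. A blue bin 50 mm high stands on the rear half of its top (x from 15 to 105 mm).
- cab_drawer0 (a joint): drawer travel in m: 0 shut, grows as it slides out along the cabinet's own -x, stops at 0.165; friction about 1 N, stays where left. Open it by about 0.15 to reach the tin from above. Inside width 198 mm (y); heights above the bench: floor 22 mm, side walls 108 mm, front panel 117 mm (234 mm wide, 21 mm thick).
- cab_drawer0_handle (a point): middle of the drawer's round aluminium bar handle, 120 mm long, along the cabinet's y, level, 35 mm in front of the drawer's front face and 92 mm above the bench; moves with the drawer. The cabinet top is 38 mm higher: keep a gripper's body clear of it.
- glue: white glue bottle with red cap, 52 mm diameter, 160 mm high, upright; bystander; origin at the centre of its underside.
- offcut: wood offcut, a planed block, 110 (x) x 45 (y) x 45 mm high, lying on the bench in the way of the drawer or in the other place, between the glue bottle and the jar (the shortest tin is in the one, this in the other); may be moved; origin at the centre of its underside.
- brushpot: larger steel pot, mouth up, 88 mm diameter, 100 mm high, with three brushes that stand up to 200 mm above the bench; bystander; origin at the centre of its underside.
- hammer: hammer, 260 mm long, about 110 mm across the head, lying along its x, handle to -x; bystander; origin near its middle.
- driver: screwdriver, 160 mm long, lying along its x; bystander; origin near its middle.
- jar: amber glass jar with dark lid, 72 mm diameter, 90 mm high; bystander; origin at the centre of its underside.
- plane: hand plane, 200 (x) x 55 (y) mm, about 80 mm high; bystander; origin at the centre of its underside.

How it is judged:
On the way, in this order (a step that is already met when the one before it is completed fails the run):
1. the drawer has been pulled open by at least 90 mm (value of joint cab_drawer0 above 0.09 m), for 0.2 s.
2. the middle-sized tin stands mouth-down on the tallest (horizontal distance between mid and tall below 0.01 m and z of mid in the frame of tall between 0.1 and 0.11 m and angle between mid's own z axis and vertical below 0.08 rad), for 0.2 s.
At the end, for the whole second after the job is handed in: The tallest tin stands mouth-down on the board within 25 mm of where it started, the middle-sized tin mouth-down on it and the shortest mouth-down on that, each within 10 mm of the axis of the one below and seated on it (5 mm in height), all upright within 0.05 rad, at rest (distance of tall from where it was at the start of the episode below 0.025 m and z of tall in the frame of board between 0.008 and 0.017 m and horizontal distance between mid and tall below 0.01 m and z of mid in the frame of tall between 0.1 and 0.11 m and horizontal distance between short and mid below 0.01 m and z of short in the frame of mid between 0.075 and 0.085 m and angle between each of tall, mid, short's own z axis and vertical below 0.05 rad and linear speed of each of tall, mid, short below 0.01 m/s and angular speed of each of tall, mid, short below 0.1 rad/s); the robot touches nothing.
It fails at once if a tin is knocked over (angle between any of tall, mid, short's own z axis and vertical above 0.7 rad).
It fails at once if the drawer or cabinet front bumps the shortest tin or the offcut standing on the bench ((contact force between cab and short above 0.2 N and height (world z) of short below 0.02 m) or (contact force between cab and offcut above 0.2 N and height (world z) of offcut below 0.02 m)).
It fails at once if another thing on the bench is moved by more than 25 mm or tipped over (distance of any of glue, brushpot, hammer, driver, jar, plane from where it was at the start of the episode above 0.025 m or angle between any of glue, brushpot, jar's own z axis and vertical above 0.4 rad).
It also fails if it takes over 72 s, if anything falls off the work surface, if the arm or the gripper's body presses on something with over 40 N, if the wrist force passes 120 N, or if a joint passes its speed limit or range.

## Working session

There is one attempt and no reset: what is moved stays moved. The work goes in short steps, each a Python script; the robot and the scene stay as the last script left them, time stands still between calls to the robot, and variables do not carry over. Pictures are saved under pics/ and viewed, at most 10 in all, crops included, and the job is handed in when it is done.

```bash
ls; mkdir -p pics
python3 - <<'E'
from rig import ctrl
import cv2,numpy as np,pickle
d={}
for n in ("scene","top"):
    c=ctrl.capture(n); d[n]=c
    print(n,np.round(c["camera_matrix"],1).tolist(),np.round(c["R"],3).tolist(),np.round(c["t"],3).tolist())
    cv2.imwrite(f"pics/{n}0.png",c["frame"][:,:,::-1])
pickle.dump(d,open("cal.pkl","wb"))
print(ctrl.pinch_z,ctrl.sense())
E
```

```text
pics
rig.py
scene [[412.0, 0.0, 277.2], [0.0, 412.0, 213.5], [0.0, 0.0, 1.0]] [[0.835, 0.549, -0.013], [0.331, -0.522, -0.786], [-0.439, 0.652, -0.618]] [-0.5, -0.107, 1.636]
top [[495.0, 0.0, 278.5], [0.0, 495.0, 208.5], [0.0, 0.0, 1.0]] [[-0.022, -1.0, -0.005], [-0.996, 0.023, -0.086], [0.086, 0.004, -0.996]] [0.005, 0.576, 1.686]
0.0188 {'time_s': 0.1, 'q': array([-1.34180900e+00,  1.16414114e-01,  1.44217761e+00, -1.53564463e-05,
        1.58398862e+00, -3.78321122e-02]), 'qvel': array([-0.00094759, -0.00024281, -0.00319889,  0.00017881,  0.00103164,
        0.00025462]), 'joint_torque': array([ 1.77763195e-03, -7.22896099e+01, -6.23865795e+01,  7.81782134e-02,
        2.28264160e-02, -8.43381258e-05]), 'ee_pos': array([ 0.17789999, -0.6509536 ,  0.21800807]), 'orientation': array([ 9.91114007e-01,  1.33014216e-01, -5.47712933e-05, -4.90858768e-04]), 'contact_force': array([-0.51179903,  0.28378388,  0.25402813]), 'torque': array([-0.01893933, -0.0516082 , -0.04167356]), 'grip_force': 0.0, 'width': 0.9997520244816387}
```

View pics/top0.png

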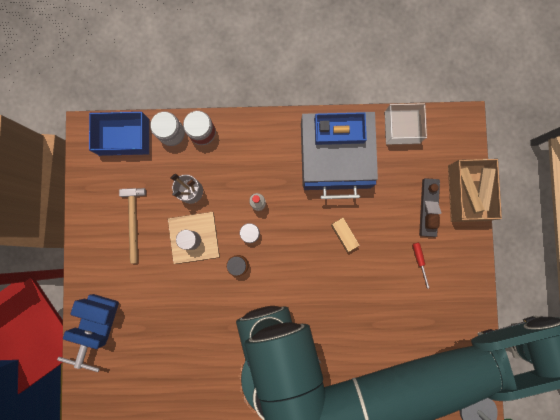

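View pics/scene0.png

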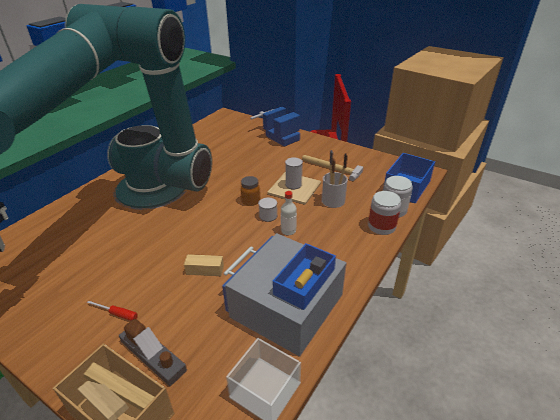

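The top view shows the tall tin at (186,240) on the board, the short tin at (249,233) between the glue bottle (258,202) and the jar (237,266). The offcut at (346,235) lies in front of the handle (340,197). In the scene view the tall tin's top is at (293,163), the short tin's top at (267,203), and the offcut at (203,264).

```bash
cat > h.py <<'E'
import numpy as np,cv2,pickle
from scipy.spatial.transform import Rotation as Rot
def ray(c,uv):
    d=c["R"].T@np.linalg.inv(c["camera_matrix"])@np.array([*uv,1.]); return -c["R"].T@c["t"],d/np.linalg.norm(d)
def atz(c,uv,z):
    o,d=ray(c,uv); return o+d*(z-o[2])/d[2]
def tri(*cu):
    A=np.zeros((3,3));b=np.zeros(3);L=[]
    for c,uv in cu:
        o,d=ray(c,uv);P=np.eye(3)-np.outer(d,d);A+=P;b+=P@o;L.append((o,P))
    x=np.linalg.solve(A,b); return x,max(np.linalg.norm(P@(x-o)) for o,P in L)
def proj(c,X):
    p=c["camera_matrix"]@(c["R"]@np.asarray(X)+c["t"]); return p[:2]/p[2]
def down(yaw): # tool down, tool y (closing line) at angle yaw from world y
    return (Rot.from_euler('z',yaw)*Rot.from_quat([1,0,0,0])).as_quat()
def wrist(ctrl):
    s=ctrl.sense(); c=ctrl.capture("wrist")
    T=np.eye(4);T[:3,:3]=Rot.from_quat(s["orientation"]).as_matrix();T[:3,3]=s["ee_pos"]
    W=np.linalg.inv(T@np.asarray(c["tool_from_camera"])); c["R"]=W[:3,:3];c["t"]=W[:3,3]; return c
def save(c,n): cv2.imwrite(f"pics/{n}.png",np.ascontiguousarray(c["frame"][:,:,::-1]))
E
python3 - <<'E'
from h import *
d=pickle.load(open("cal.pkl","rb"));t,s=d["top"],d["scene"]
print("cam top",ray(t,(278,208)),"scene",ray(s,(277,213))[0])
for n,a,b in (("tall",(186,239.5),(293.5,162.5)),("short",(249.5,232.5),(267.5,203)),("handle",(340.5,197),(240,261))): print(n,tri((t,a),(s,b)))
print("handle ends",atz(t,(321.5,197.5),.092),atz(t,(359.5,196.5),.092))
print("offcut",[np.round(atz(t,p,.045),3).tolist() for p in ((333,222),(342,218),(358,247),(349,252))])
print("cabfront",[atz(t,p,.117) for p in((304,184),(375,187))])
print("glue",atz(t,(257,198),.16),"jar",atz(t,(236.5,265.5),.09),"pot",atz(t,(186,188),.1))
print("board",[np.round(atz(t,p,.012),3).tolist() for p in ((168,217),(213,213),(218,258),(173,263))])
from rig import ctrl
print(ctrl.capture("wrist")["tool_from_camera"],ctrl.capture("wrist")["camera_matrix"])
cv2.imwrite("pics/crop1.png",np.hstack([cv2.resize(np.ascontiguousarray(x),None,fx=4,fy=4,interpolation=cv2.INTER_CUBIC) for x in (t["frame"][160:280,290:390,::-1],t["frame"][160:280,160:260,::-1])]))
E
```

```text
cam top (array([ 0.42938889, -0.01423086,  1.72896022]), array([ 0.08674612,  0.00455906, -0.99622002])) scene [ 1.17086106 -0.84889468  0.92035323]
tall (array([0.47550986, 0.29721578, 0.11076348]), np.float64(0.0020508888860793334))
short (array([0.49544222, 0.09253533, 0.05743056]), np.float64(0.0017017432788968966))
handle (array([ 0.60745639, -0.2130233 ,  0.08781465]), np.float64(0.004146157838164321))
handle ends [ 0.60366496 -0.15208585  0.092     ] [ 0.60411884 -0.27838222  0.092     ]
offcut [[0.524, -0.193, 0.045], [0.537, -0.224, 0.045], [0.437, -0.275, 0.045], [0.421, -0.244, 0.045]]
cabfront [array([ 0.64685029, -0.09391453,  0.117     ]), array([ 0.63158736, -0.32622694,  0.117     ])]
glue [0.5995236  0.05917428 0.16      ] jar [0.3852285  0.13408893 0.09      ] pot [0.64478058 0.29697238 0.1       ]
board [[0.556, 0.377, 0.012], [0.567, 0.22, 0.012], [0.41, 0.205, 0.012], [0.397, 0.36, 0.012]]
[[ 6.31333544e-04 -9.66097057e-01 -2.58178385e-01  7.27332969e-02]
 [ 9.99999756e-01  6.86723935e-04 -1.24365880e-04  7.51686569e-04]
 [ 2.97446788e-04 -2.58178244e-01  9.66097255e-01 -1.65498061e-01]
 [ 0.00000000e+00  0.00000000e+00  0.00000000e+00  1.00000000e+00]] [[327.93755869   0.         275.19992858]
 [  0.         327.93755869 212.49733918]
 [  0.           0.           1.        ]]
```

View pics/crop1.png

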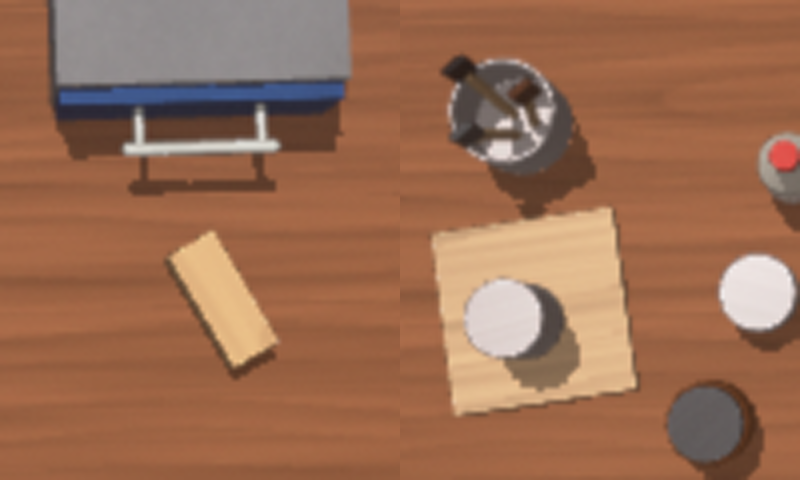

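The enlarged crop shows the handle bar from (321,197) to (360,196.5), the offcut with corners near (332,224), (343,218), (359,246) and (349,252), and the tins' tops as bright discs. Next I'll take wrist views from two places over the offcut and handle.

Run:
```python
from h import *
from rig import ctrl
pi=np.pi
for n,p,y in (("off",(.48,-.234,.03),.468),("off",(.48,-.234,.03),.468+pi),("view",(.44,-.22,.27),pi),("view",(.44,-.22,.27),0),("h",(.604,-.215,.073),pi/2),("h",(.604,-.215,.073),-pi/2),("h2",(.45,-.215,.073),-pi/2),("mid",(.54,-.2,.07),0),("short",(.495,.0925,.03),-.34),("short",(.495,.0925,.03),pi-.34),("stack",(.475,.297,.3),0),("stack",(.475,.297,.3),pi)):
    q=ctrl.inverse_kinematics(p,down(y)); print(n,round(y,2),None if q is None else np.round(q,2))
P=[]
for i,p in enumerate(((.43,-.2,.28),(.49,-.24,.28))):
    ctrl.move_ptp(p,down(pi)); c=wrist(ctrl); P.append(c); save(c,f"w{i}")
    print(ctrl.sense()["time_s"],ctrl.sense()["ee_pos"])
pickle.dump(P,open("w.pkl","wb"))
cv2.imwrite("pics/w01.png",cv2.resize(np.ascontiguousarray(np.vstack([P[0]["frame"],P[1]["frame"]])[:,:,::-1]),(400,600)))
```

```text
off 0.47 [-0.5  -0.07  1.95 -0.    1.27  0.6 ]
off 3.61 [-0.5  -0.07  1.95 -0.    1.27 -2.54]
view 3.14 [-0.52 -0.3   1.74 -0.    1.69 -2.09]
view 0 [-0.52 -0.3   1.74 -0.    1.69  1.06]
h 1.57 [-0.38  0.12  1.68 -0.    1.34 -0.38]
h -1.57 [-0.38  0.12  1.68 -0.    1.34  2.76]
h2 -1.57 [-0.5  -0.2   1.99 -0.    1.35  2.64]
mid 0 [-0.4  -0.02  1.83 -0.    1.33  1.17]
short -0.34 [ 0.13 -0.14  2.01 -0.    1.27  2.04]
short 2.8 [ 0.13 -0.14  2.01 -0.    1.27 -1.1 ]
stack 0 [ 0.51 -0.14  1.57 -0.    1.72  2.08]
stack 3.14 [ 0.51 -0.14  1.57 -0.    1.72 -1.06]
2.1333 [ 0.42994182 -0.20046972  0.27985584]
2.575 [ 0.48979414 -0.24028955  0.27950493]
```

View pics/w0.png

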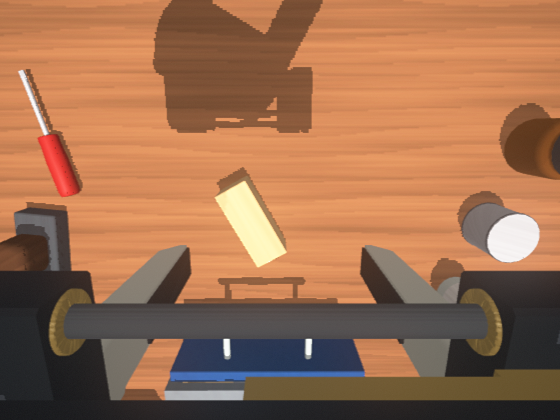

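View pics/w1.png

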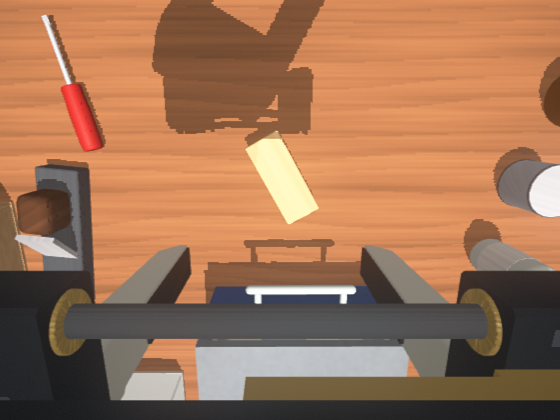

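In w0 the offcut's top corners are at about (217,199), (246,178), (286,251) and (262,266). In w1 they are at (247,150), (277,136), (318,208) and (290,223), and the handle bar runs from (248,291) to (355,290).

Run:
```python
from h import *
d=pickle.load(open("cal.pkl","rb"));t,s=d["top"],d["scene"];a,b=pickle.load(open("w.pkl","rb"))
for p,q in zip(((217,199),(246,178),(286,251),(262,266)),((247,150),(277,136),(318,208),(290,223))): print(tri((a,p),(b,q)))
h=[tri((b,(248,290.5)),(t,(360,196.5))),tri((b,(355,290)),(t,(321.2,197.3)))];print(h)
for p in ((248,290.5),(355,290)): print(atz(b,p,.092))
# front panel top edges in w1, cab edges
f=a["frame"]; g=b["frame"]
print(g[280:300,300].tolist()); print("panel",[atz(b,p,.117) for p in((197,345),(408,345))])
# short from a and top
print("short",tri((a,(513,237)),(t,(249.5,232.5))))
```

```text
(array([ 0.44939567, -0.27405736,  0.04412197]), np.float64(0.0005828834707787576))
(array([ 0.43311312, -0.23978594, -0.01020608]), np.float64(0.002096870627591589))
(array([ 0.52288433, -0.18599685,  0.03607523]), np.float64(0.00037318767202493015))
(array([ 0.54533106, -0.21997943,  0.03175347]), np.float64(0.001481413655697895))
[(array([ 0.60178626, -0.27445939,  0.10862101]), np.float64(0.0028848553482321124)), (array([ 0.60275826, -0.14977157,  0.10501376]), np.float64(0.0003211925056584214))]
[ 0.60998658 -0.2731167   0.092     ]
[ 0.60951468 -0.14602487  0.092     ]
[[135, 92, 65], [132, 91, 66], [130, 89, 65], [129, 87, 64], [127, 91, 70], [132, 133, 129], [162, 165, 161], [204, 207, 201], [232, 235, 232], [249, 251, 249], [254, 255, 254], [254, 254, 254], [254, 255, 254], [255, 255, 255], [155, 165, 170], [65, 71, 91], [56, 62, 86], [59, 65, 89], [59, 67, 88], [57, 65, 88]]
panel [array([ 0.66616215, -0.33142873,  0.117     ]), array([ 0.66659155, -0.0869581 ,  0.117     ])]
short (array([0.49357128, 0.09114788, 0.06440346]), np.float64(0.0002937911167841858))
```

Both sources agree on the offcut's centre (0.483,-0.232), yaw 0.47 and height about 0.044. I'll move it aside next, then measure the handle from two wrist positions.

```bash
cat > bar.py <<'E'
from h import *
def bar(c,X):
    u,v=proj(c,X); f=c["frame"].astype(int).min(2)
    out=[]
    for du in (-20,-10,0,10,20):
        col=f[max(0,int(v)-30):int(v)+30,int(u)+du]; r=np.where(col>200)[0]
        if len(r): out.append((r.min()+r.max())/2+max(0,int(v)-30)); w=r.max()-r.min()+1
    print("bar pred",np.round((u,v),1),out); return (u,np.median(out)) if out else None
E
python3 - <<'E'
from bar import *
from rig import ctrl
pi=np.pi; y=.47+pi
def st(n): s=ctrl.sense(); print(n,round(s["time_s"],2),np.round(s["ee_pos"],4),round(s["width"],3),round(s["grip_force"],1))
ctrl.move_ptp((.483,-.232,.10),down(y)); ctrl.movel((.483,-.232,.012),.2); st("at")
ctrl.move_gripper(0.,20); st("grip")
ctrl.movel((.483,-.232,.08),.25)
ctrl.move_ptp((.40,-.02,.07),down(pi)); ctrl.movel((.40,-.02,.014),.12)
ctrl.move_gripper(1.); st("put"); ctrl.movel((.40,-.02,.12),.3)
P=[]
for p in ((.52,-.21,.25),(.62,-.21,.25)):
    ctrl.move_ptp(p,down(pi)); ctrl.pause(.1); c=wrist(ctrl); P.append(c); st("v")
pickle.dump(P,open("w2.pkl","wb"))
uv=[bar(c,(.606,-.212,.092)) for c in P]
print(tri((P[0],uv[0]),(P[1],uv[1])))
save(P[1],"w2b")
E
```

```text
at 3.92 [ 0.4839 -0.2325  0.0138] 0.995 0.0
grip 4.72 [ 0.483 -0.232  0.012] 0.485 19.8
put 7.59 [ 0.4   -0.02   0.014] 0.999 0.0
v 9.26 [ 0.5196 -0.2089  0.2496] 1.001 0.0
v 9.89 [ 0.6193 -0.2098  0.2506] 0.999 0.0
bar pred [272.3 275.6] [np.float64(278.5), np.float64(278.5), np.float64(278.5), np.float64(278.5), np.float64(278.5)]
bar pred [273.1 183.5] [np.float64(186.5), np.float64(186.5), np.float64(186.5), np.float64(186.5), np.float64(186.5)]
(array([ 0.60886754, -0.21199517,  0.0930001 ]), np.float64(1.1375344791203597e-06))
```

View pics/w2b.png

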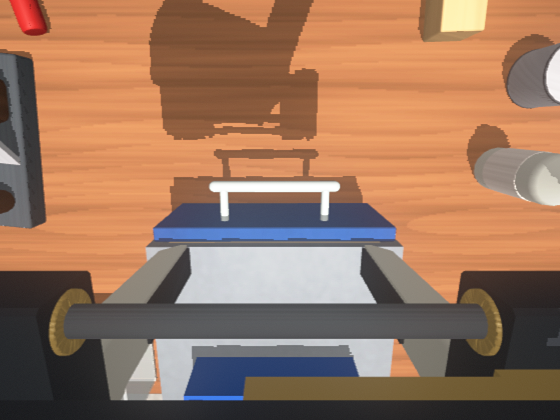

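The bar runs from (210,187) to (340,187), level in the image. It triangulates to (0.609,-0.212,0.093), which matches the given 92 mm, and the offcut is now clear. Next I'll open the drawer.

Run:
```python
from bar import *
from rig import ctrl
pi=np.pi
def st(n): s=ctrl.sense(); print(n,round(s["time_s"],2),np.round(s["ee_pos"],4),round(s["width"],3),round(s["grip_force"],1),np.round(s["contact_force"],1))
ctrl.move_ptp((.608,-.2125,.17),down(pi/2)); ctrl.move_gripper(.26); st("above")
ctrl.movel((.608,-.2125,.075),.12); ctrl.pause(.1); st("down")
ctrl.move_gripper(0.,15); st("grip")
if ctrl.sense()["width"]>.03:
    ctrl.movel((.456,-.2125,.075),.12); ctrl.pause(.2); st("pulled")
    ctrl.move_gripper(.26); ctrl.pause(.1); ctrl.movel((.456,-.2125,.17),.2)
    P=[]
    ctrl.move_gripper(1.)
    for p in ((.57,-.21,.30),(.63,-.21,.30)):
        ctrl.move_ptp(p,down(pi)); ctrl.pause(.1); c=wrist(ctrl); P.append(c); st("v")
    pickle.dump(P,open("w3.pkl","wb"))
    save(P[0],"w3a");save(P[1],"w3b")
```

```text
above 12.46 [ 0.608  -0.2125  0.17  ] 0.257 0.0 [-0.1 -0.5 -0. ]
down 13.5 [ 0.6084 -0.2127  0.076 ] 0.257 0.0 [0.4 0.9 0. ]
grip 13.89 [ 0.6073 -0.2126  0.0754] 0.113 15.0 [-9.3  0.5  5.2]
pulled 15.51 [ 0.4566 -0.2128  0.0753] 0.107 15.0 [-0.5 -4.5  7.2]
v 19.37 [ 0.5697 -0.21    0.2998] 0.999 0.0 [-0.3  0.5 -0.5]
v 19.87 [ 0.6294 -0.2101  0.3003] 1.001 0.0 [-0.7 -0.7 -0.1]
```

View pics/w3b.png

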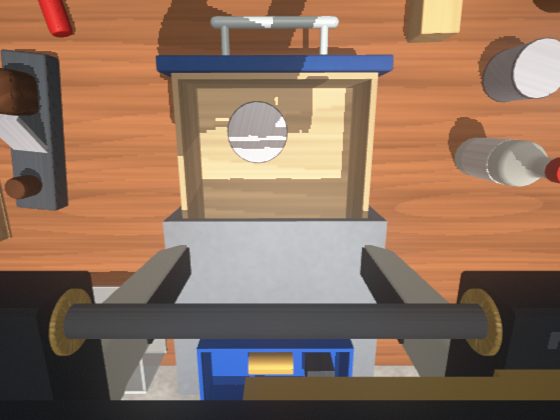

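The drawer is open, and the mid tin's top disc is at (257,132) in w3b, about 60 px across. I'll fit the projected rim circle (x, y, z) to the edges in both views.

```bash
cat > fit.py <<'E'
from h import *
from scipy.optimize import minimize
A=np.linspace(0,2*np.pi,120,endpoint=False); C=np.c_[np.cos(A),np.sin(A),0*A]*.032
def rim(cs,x0,fixz=False,show=True):
    """fit the 64 mm top circle of a tin, centre x0 (3), to the edges of images cs"""
    D=[]
    for c in cs:
        g=cv2.GaussianBlur(cv2.cvtColor(np.ascontiguousarray(c["frame"]),cv2.COLOR_RGB2GRAY),(3,3),0)
        D.append(cv2.distanceTransform(255-cv2.Canny(g,40,110),cv2.DIST_L2,5))
    def cost(p,tr=4.):
        X=(C+np.array([p[0],p[1],x0[2] if fixz else p[2]])); e=0
        for c,d in zip(cs,D):
            P=(c["R"]@X.T).T+c["t"]; uv=(P/P[:,2:])@c["camera_matrix"].T
            e+=np.minimum(cv2.remap(d,uv[:,:1].astype(np.float32),uv[:,1:2].astype(np.float32),cv2.INTER_LINEAR,borderValue=9),tr).mean()
        return e/len(cs)
    p0=np.array(x0,float)[:2 if fixz else 3]; best=None
    for tr in (12.,4.):
        for off in ([0]*3,[.006,0,0],[-.006,0,0],[0,.006,0],[0,-.006,0]):
            q=p0+np.array(off)[:len(p0)]
            r=minimize(cost,q,args=(tr,),method="Nelder-Mead",options=dict(initial_simplex=np.vstack([q]+[q+.004*e for e in np.eye(len(p0))]),xatol=1e-5,fatol=1e-4))
            if best is None or r.fun<best.fun: best=r
        p0=best.x; best=None if tr>5 else best
    if show: print("rim",np.round(best.x,4),"px",round(best.fun,2))
    return best.x,best.fun
E
python3 - <<'E'
from bar import *
from fit import rim
P=pickle.load(open("w3.pkl","rb"))
x0=atz(P[1],(257,132),.102); print(x0)
rim(P,x0);rim(P,[*x0[:2],.102],True);rim(P[:1],[*x0[:2],.102],True);rim(P[1:],[*x0[:2],.102],True)
d=pickle.load(open("cal.pkl","rb"))
rim([d["top"]],[.4755,.297,.117],True);rim([d["top"]],[.495,.0925,.06],True)
print("handle now",atz(P[1],(275,22),.092))
E
```

```text
[ 0.56699788 -0.22991469  0.102     ]
rim [ 0.5681 -0.2303  0.0933] px 0.37
rim [ 0.5663 -0.2307] px 0.57
rim [ 0.5674 -0.2308] px 0.61
rim [ 0.5662 -0.2305] px 0.48
rim [0.4745 0.2966] px 0.47
rim [0.4941 0.0935] px 0.23
handle now [ 0.45817563 -0.21055253  0.092     ]
```

Mid is at (0.567,-0.2305), with its top measured at 0.093–0.102 against the expected 0.102. I'll measure tall and short with the wrist camera before carrying anything.

Run:
```python
from fit import *
from rig import ctrl
pi=np.pi; P=[]
for p in ((.49,.20,.33),(.56,.20,.33),(.54,.26,.33)):
    ctrl.move_ptp(p,down(pi)); ctrl.pause(.25); P.append(wrist(ctrl))
print(ctrl.sense()["time_s"])
pickle.dump(P,open("w4.pkl","wb"))
t=pickle.load(open("cal.pkl","rb"))["top"]
for x in ([.475,.297,.117],[.4945,.093,.06]):
    rim(P,x); rim(P+[t],x)
    for c in P: rim([c],x,True)
save(P[1],"w4b")
```

```text
23.1083
rim [0.4796 0.2987 0.1158] px 0.47
rim [0.4769 0.2994 0.1149] px 0.55
rim [0.4768 0.2996] px 0.43
rim [0.4797 0.2989] px 0.43
rim [0.4771 0.2978] px 0.42
rim [0.4973 0.0946 0.0554] px 0.26
rim [0.4973 0.0946 0.0554] px 0.34
rim [0.4969 0.0959] px 0.3
rim [0.497  0.0955] px 0.44
rim [0.497  0.0961] px 0.33
```

View pics/w4b.png

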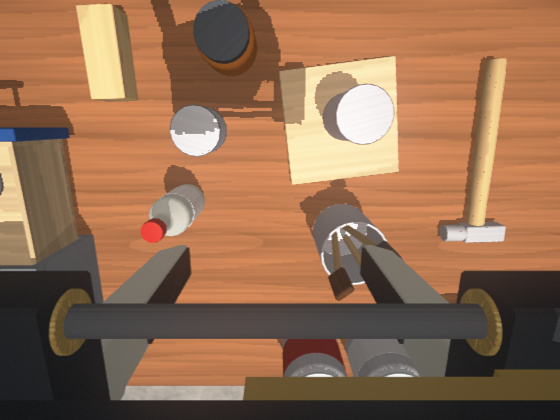

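w4b shows short at (197,130), tall at (364,114) on the board, glue at (172,215), jar at (222,32) and the brush pot at (350,240). The wrist fits give tall (0.478,0.298), top 0.116, and short (0.497,0.095), top 0.055; the overhead camera agrees within 3 mm. Now I'll pick mid and place it.

```bash
cat > place.py <<'E'
from fit import *
from rig import ctrl
pi=np.pi
def st(n): s=ctrl.sense(); print(n,round(s["time_s"],2),np.round(s["ee_pos"],4),round(s["width"],3),round(s["grip_force"],1),np.round(s["contact_force"],1)); return s
def lower(x,y,z0,zmin):
    f0=ctrl.sense()["contact_force"][2]; z=z0
    while z>zmin:
        z-=.0015; ctrl.movel((x,y,z),.03); f=ctrl.sense()["contact_force"][2]
        if f-f0>4: break
    st(f"lowered {z:.4f} f0 {f0:.1f}")
E
python3 - <<'E'
from place import *
ctrl.move_ptp((.567,-.2305,.20),down(pi)); ctrl.movel((.567,-.2305,.061),.15); ctrl.pause(.15); st("at")
ctrl.move_gripper(0.,20); st("grip")
ctrl.movel((.567,-.2305,.28),.2); s=st("up")
if s["width"]>.6:
    ctrl.move_ptp((.478,.298,.21),down(pi)); ctrl.movel((.478,.298,.161),.1); ctrl.pause(.2); st("hover")
    lower(.478,.298,.161,.153)
    ctrl.move_gripper(1.); ctrl.pause(.1); ctrl.movel((.478,.298,.26),.2); st("off")
    P=[]
    for p in ((.54,.26,.38),(.50,.32,.38)):
        ctrl.move_ptp(p,down(pi)); ctrl.pause(.25); P.append(wrist(ctrl))
    t=ctrl.capture("top"); P.append(t); pickle.dump(P,open("w5.pkl","wb")); save(P[0],"w5a")
    rim(P[:2],[.478,.298,.197])
    for c in P: rim([c],[.478,.298,.197],True)
    st("end")
E
```

```text
at 26.18 [ 0.5674 -0.2307  0.062 ] 0.996 0.0 [ 0.   0.3 -0.1]
grip 26.77 [ 0.567  -0.2305  0.061 ] 0.679 20.0 [ 0.6 -0.  -0.7]
up 28.01 [ 0.5667 -0.2304  0.2785] 0.68 20.0 [ 0.  -0.2 -0.8]
hover 30.8 [0.4782 0.2981 0.1617] 0.678 20.0 [ 0.5  0.6 -0.7]
lowered 0.1550 f0 -0.7 31.8 [0.4782 0.2982 0.1556] 0.681 20.0 [-0.3  0.5  5.4]
off 33.27 [0.4778 0.2979 0.2587] 0.999 0.0 [-0.1 -0.1 -0.2]
rim [0.4779 0.2971 0.1955] px 0.5
rim [0.4777 0.2968] px 0.51
rim [0.4786 0.297 ] px 0.41
rim [0.477  0.2971] px 1.39
end 34.92 [0.5004 0.3194 0.3799] 0.996 0.0 [-0.3  0.3 -1.3]
```

View pics/w5a.png

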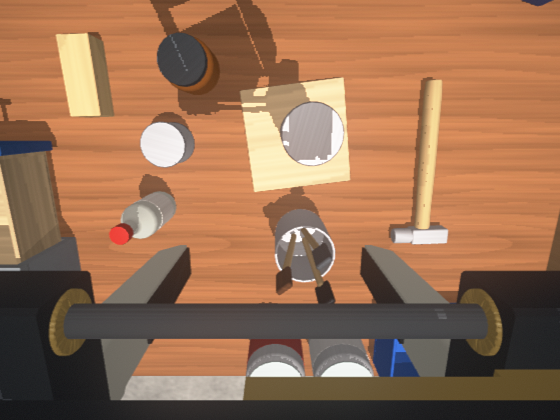

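The mid tin sits at (313,133) in w5a, measured at (0.478,0.297) with its top at 0.1955, so it is centred on tall and seated. Next is the short tin.

Run:
```python
from place import *
y=pi-.34; X,Y=.497,.0953; T=(.478,.2972)
ctrl.move_ptp((X,Y,.16),down(y)); ctrl.movel((X,Y,.023),.15); ctrl.pause(.15); st("at")
ctrl.move_gripper(0.,20); st("grip")
ctrl.movel((X,Y,.29),.25); s=st("up")
if s["width"]>.6:
    ctrl.move_ptp((*T,.27),down(y)); ctrl.movel((*T,.225),.1); ctrl.pause(.2); st("hover")
    lower(*T,.225,.216)
    ctrl.move_gripper(1.); ctrl.pause(.1); ctrl.movel((*T,.33),.2); st("off")
    P=[]
    for p in ((.54,.26,.43),(.50,.32,.43)):
        ctrl.move_ptp(p,down(pi)); ctrl.pause(.25); P.append(wrist(ctrl))
    P.append(ctrl.capture("scene")); pickle.dump(P,open("w6.pkl","wb"))
    cv2.imwrite("pics/s6.png",np.vstack([P[0]["frame"][60:260,100:440,::-1],cv2.resize(np.ascontiguousarray(P[2]["frame"][100:250,210:380,::-1]),None,fx=2,fy=2)]))
    rim(P[:2],[.478,.297,.257])
    for c in P[:2]: rim([c],[.478,.297,.257],True)
    st("end")
```

```text
at 37.34 [0.4975 0.0954 0.0239] 1.0 0.0 [-0.6  0.5 -0.1]
grip 37.92 [0.497  0.0953 0.0231] 0.699 20.0 [-0.2  0.8  0.4]
up 39.13 [0.4967 0.0953 0.2884] 0.699 20.0 [-0.2  0.5 -0.5]
hover 40.77 [0.4782 0.2973 0.2257] 0.693 20.0 [-0.2  0.2 -0.3]
lowered 0.2190 f0 -0.3 41.77 [0.4782 0.2973 0.22  ] 0.693 20.0 [-1.4 -0.3  5.8]
off 43.25 [0.4779 0.2971 0.3286] 0.996 0.0 [ 0.2  0.  -0.4]
rim [0.4791 0.2977 0.2501] px 0.48
rim [0.4791 0.2973] px 0.43
rim [0.478  0.2963] px 0.43
end 44.85 [0.5004 0.3195 0.4299] 1.002 0.0 [-0.   0.4 -0.1]
```

View pics/s6.png

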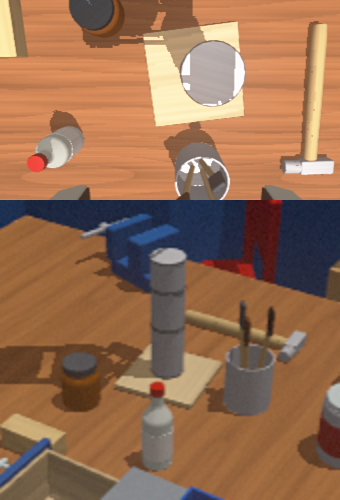

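The picture shows the three-tin tower upright and aligned, with its top at (168,255) in the lower half. The other things are undisturbed and the robot is clear.

```bash
python3 -c "
from rig import ctrl
print(ctrl.close_job())"
```

```text
the job is handed in; nothing more can be done
None
```

The tower is finished and handed in at about 45 s of the 72 s allowed: mid sits on tall and short on mid, all mouth-down and aligned to within about 3 mm by camera, with the offcut set aside and the drawer opened about 150 mm by its handle; the judge's verdict was not shown.

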